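# Draw the stiff hopper gate to its hidden stop

## Robot

A 6-joint arm with a two-finger parallel gripper is mounted at the origin on a cart in front of the work surface, level with it; the furniture and walls round the work are solid. World frame = base frame: x ahead of the robot, y to its left, z up, the work surface at z = 0. Lengths are in m, angles in rad, forces in N, time in s.
With the tool pointing down it reaches from about 0.325 to 0.775 m from the base axis. Payload 5.5 kg.
Tool frame: the origin (TCP) lies between the finger pads; the fingertips stand 19 mm ahead of it and the grasp point (between the pads) is the TCP; z points along the fingers, y is the line along which they close (so a half turn about z gives the same grasp; the last joint's range is limited). The gripper opens to 85 mm and grips with 20 to 120 N. Pads are 22 mm wide; open, the fingers measure 114 mm over their backs; the gripper's body (76 mm by 85 mm) begins 54 mm behind the grasp point. The pads swing forward as they close: fully open they stand 13 mm farther back than shut.
Start: joints at [1.26, 0.091, 1.231, -0, 1.82, -0.057], TCP at [0.151, 0.581, 0.25] pointing down, gripper open.
Joint ranges: [-2.87, 2.87], [-0.86, 2.18], [0.17, 2.46], [-1.51, 4.65], [0.06, 2.69], [-2.65, 2.65]. Speed limits (rad/s): [2.57, 2.57, 3.01, 3.14, 3.14, 3.14].

## Interface

Orientations are given as a rotation vector (axis times angle).
In Python, from rig import bot, capture gives the robot as it stands.
- The arm moves only by the shell command python3 -m handwheel 'ROWS' [FORCE]. ROWS is JSON, one flat list of numbers, 7 for each row, row after row: the shift along the tool's x, y, z in m, then the turn, a rotation vector about the tool's x, y, z in degrees, then the opening, from 0 (shut) to 1 (fully open). In form: [x, y, z, wx, wy, wz, hand, x, y, z, wx, wy, wz, hand, ...]. A call has 1 to 5 rows; each row shifts and turns the commanded pose from where the row before left it, along the tool's axes as they then stand; what a row does not reach is not made up. A row lasts 1/12 s, in which the tool goes at most 41.7 mm and 7.16 degrees, less where a joint would pass 70% of its speed; a pose out of reach is approached as far as the arm can. A call with a gripper value outside its range is refused whole. The fingers move at their own pace and stop on an object; FORCE is the grip in N (left out, the last holds). Time passes only in rows, so rows that do not move let the fingers close. It gives the time, the measured TCP pose, the force, the opening and the grip force at its end, in the units of the state.
- bot.get_state(): the state, without advancing time (a new reading comes with each control period).
- capture(name): name is "side" or "top" or "wrist"; returns a dict with "color" (480x640x3 uint8, blue, green, red), "fx", "fy", "cx", "cy" (pixels), "k1" (the pictures are not rectified: a ray, as slopes to the right and down, at radius r is drawn at 1 + k1 r^2 times it, then the intrinsics apply), "R" (3x3) and "t" (3): a world point X has camera coordinates R X + t. Camera axes: x right, y down, z forward; pixel columns grow to the right and rows downward; lengths in m; the calibration is good to about 2 mm. A picture is of the moment at which its call begins. There is no depth.
- bot.hand_in(): hands the job in; it is judged then, once.
The state is a dict: "time": time; "q": joint angles; "joint_vel": joint speeds; "joint_torque": joint torques, N m; "tool_pos": TCP position; "ee_rot": TCP orientation; "contact_force": force on the tool from outside, world axes, zero at the start; "torque": the same for the moment, N m; "opening": finger opening in m; "grasp_force": force on a finger pad.
Only numpy, scipy, OpenCV 4.12 (cv2) and the standard library are available. Lean on these libraries where they do the work, as an engineer would, in place of code of your own. Each camera call takes 0.05 s, during which the arm holds its last target. There are 200 camera calls.

## Task

Pull the plug hopper's stiff slide gate open by its upright tab until you feel it come up firmly against its hidden stop, so that both wooden plugs drop into the tray below. Do not drag the stop along by more than a couple of millimetres, leave the gate open and let go; the things standing round about must not be knocked away.

Things in the scene. Friction and masses are not known exactly. Their poses are not given: they have to be found in the camera images.
- hopper: Bench hopper, fixed, in a new place and yaw each time; plywood base board 200 x 112 x 8 mm, aluminium side rails (y = +-38 to +-48 mm, x -95 to +65, top z = 78 mm). At x 10 to 57 mm an upright grey magazine, flared to 155 mm high, with two 27 mm pockets side by side at x = 34, y = +-15 mm. Origin on the bench in the middle of the rails' width; z up, -x is the front, towards which the gate opens.
- gate: Steel slide gate, a plate 136 x 74 x 6 mm flush between the rails, the floor of the pockets. Axes as the hopper's; origin on the hopper's when fully shut; starts 0 to 8 mm open. Slides to the hopper's -x, up to 100 mm, with a drag of 6 to 11 N, and stays where left. Pockets are clear at 31 mm. A dog clamped unseen beneath it meets the stop at 36 to 60 mm of opening, different each time: only felt.
- gate_tab (a point): Middle of the upright aluminium tab at the gate's front end, the part to pull: 12 mm thick (hopper's x) x 36 mm wide (y), standing up from the plate (z = 78 mm) to z = 119 mm, this point at z = 98 mm. Open room in front of it and 60 mm free behind it, nothing above. Axes as the hopper's.
- stop: Stiff brass stop under the front of the gate, mostly out of sight. Axes as the hopper's; origin on the hopper's at the start, wherever the dog is set. When the dog meets it the pull rises sharply: the stop holds about 14 N (11 to 17) on top of the gate's drag, then is dragged along to -x and does not come back.
- stop_rod (a point): Outer end of the stop's 10 mm round brass rod, the only part in view: sticks out about 10 mm at the hopper's front, below the gate plate, at z = 63 mm. Moves only if the stop is dragged.
- tray (a point): Centre of the floor of the open grey tray under the magazine, z = 8 mm; the tray is 62 mm (x) by 72 mm (y) inside, walls up to z = 30 mm. Axes as the hopper's.
- plug_a: Turned wooden plug, 23 mm across, 47 mm tall with its pin, standing on the gate in one of the magazine's two pockets. Origin at the centre of its underside, z up its axis.
- plug_b: A second plug, just like plug_a, in the other pocket.
- glue_bottle: Bystander, leave alone: glue bottle, 38 mm across, 98 mm tall, standing, on the bench 120 mm or more to one side of the hopper. Origin at the centre of its underside.
- valve_tube: Bystander, leave alone: glass valve, 21 mm across, 53 mm tall, standing on its pins, on the bench 120 mm or more to one side of the hopper. Origin at the centre of its underside.
- battery: Bystander, leave alone: battery, 26 x 30 x 47 mm, standing, on the bench 120 mm or more to one side of the hopper. Origin at the centre of its underside.
- flux_tin: Bystander, leave alone: flux tin, 52 mm across, 21 mm high, on the bench 120 mm or more to one side of the hopper. Origin at the centre of its underside.
Things that resemble listed ones, but are neither listed nor needed, are in the scene too. Leave any black look-alike of the hopper alone.

How it is judged:
By the outcome, as a careful person would: the job done as asked, in the order asked, and still so for the second after the job is handed in, with the robot touching nothing.
It also fails if it takes over 45 s, if anything falls off the work surface, if the arm or the gripper's body presses on something with over 40 N, if the wrist force passes 120 N, or if a joint passes its speed limit or range.

## Working session

There is one attempt and no reset: what is moved stays moved. The work goes in short steps, Python scripts to look and compute and a shell command to move; the robot and the scene stay as the last step left them, time stands still between calls to the robot, and variables do not carry over. Pictures are saved under pics/ and viewed, at most 10 in all, crops included, and the job is handed in when it is done.

```bash
mkdir -p pics; ls; python3 - <<'E'
from rig import bot,capture
import cv2,numpy as np
for n in ("top","side"):
    c=capture(n); cv2.imwrite(f"pics/{n}0.png",c["color"]); print(n,{k:np.round(c[k],3).tolist() for k in c if k!="color"})
s=bot.get_state(); print({k:np.round(s[k],3).tolist() for k in s})
E
```

```text
pics
top {'fx': 528.162, 'fy': 528.162, 'cx': 323.35, 'cy': 243.39, 'k1': -0.037, 'R': [[0.008, -1.0, -0.004], [-0.995, -0.007, -0.095], [0.095, 0.004, -0.995]], 't': [0.01, 0.599, 0.944]}
side {'fx': 436.392, 'fy': 436.392, 'cx': 316.592, 'cy': 243.661, 'k1': -0.052, 'R': [[0.878, -0.478, -0.018], [-0.202, -0.337, -0.92], [0.434, 0.811, -0.392]], 't': [-0.514, 0.2, 0.621]}
{'time': 0.1, 'q': [1.26, 0.092, 1.232, 0.0, 1.82, -0.057], 'joint_vel': [0.0, -0.001, -0.002, -0.0, 0.0, -0.002], 'joint_torque': [0.002, -46.022, -41.922, -0.0, 0.011, -0.0], 'tool_pos': [0.151, 0.581, 0.249], 'ee_rot': [-0.398, -3.116, 0.003], 'contact_force': [0.156, 0.334, 0.289], 'torque': [-0.013, 0.049, -0.01], 'grasp_force': 0.0, 'opening': 0.085}
```

View pics/top0.png

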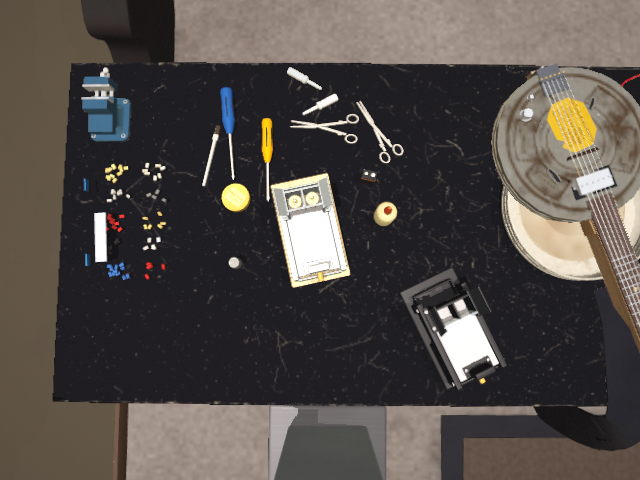

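View pics/side0.png

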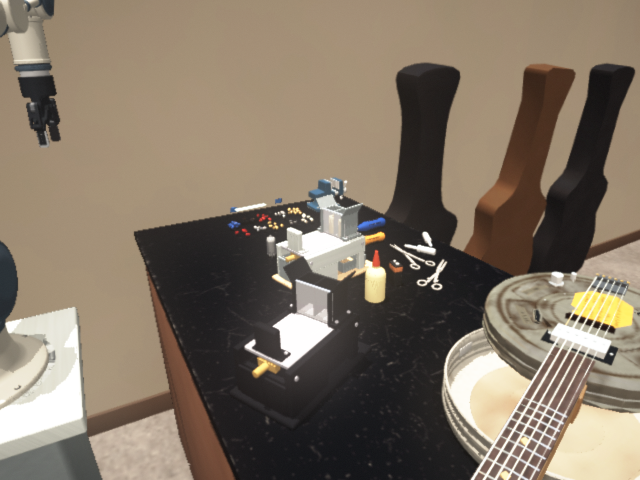

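Candidates: the plywood/aluminium hopper at top (310,230) and the black one at (455,328). The first fits (plywood base, aluminium rails, grey magazine), and the black one is the look-alike to leave alone. I'll confirm this in an enlarged crop.

```bash
python3 - <<'E'
import cv2,numpy as np
a=cv2.imread("pics/top0.png")[165:295,260:360]; b=cv2.imread("pics/side0.png")[195:295,260:380]
a=cv2.resize(a,None,fx=4,fy=4,interpolation=cv2.INTER_CUBIC);b=cv2.resize(b,None,fx=3.3,fy=3.3,interpolation=cv2.INTER_CUBIC)
o=np.zeros((520,800,3),np.uint8);o[:,:400]=a;o[:b.shape[0],400:400+b.shape[1]]=b[:,:400];cv2.imwrite("pics/crop1.png",o)
E
```

```text
(no output)
```

View pics/crop1.png

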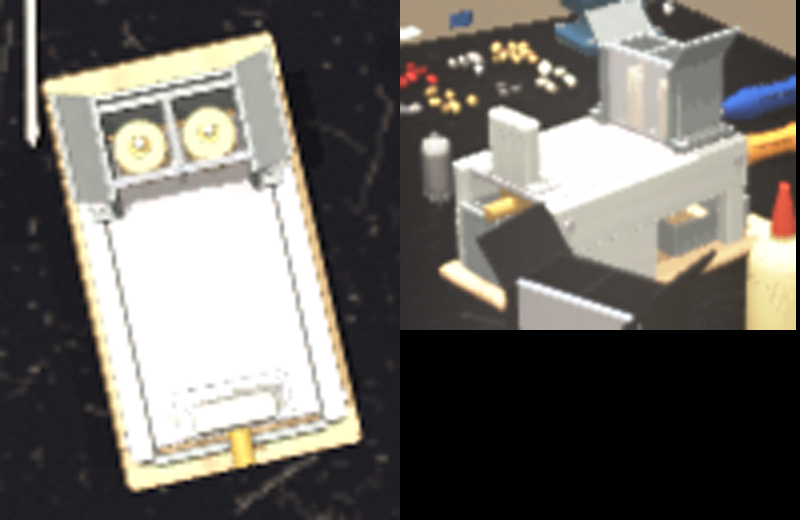

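The crop confirms it: the left panel shows plywood edges, the grey magazine with two plugs at crop (138,145) and (208,132), the tab at about (238,405) (full image ≈(319,266)) and the brass rod at (242,447). The side view shows the tab standing up at the front.

```bash
cat > h.py <<'E'
import numpy as np,cv2
from scipy.spatial.transform import Rotation as Ro
def ray(c,uv):
    K=np.array([[c["fx"],0,c["cx"]],[0,c["fy"],c["cy"]],[0,0,1.]])
    p=cv2.undistortPoints(np.array(uv,float).reshape(-1,1,2),K,np.array([c["k1"],0,0,0.])).reshape(-1,2)
    R=np.array(c["R"]);t=np.array(c["t"])
    return -R.T@t,np.c_[p,np.ones(len(p))]@R
def onz(c,uv,z):
    o,d=ray(c,uv); return o+d*((z-o[2])/d[:,2])[:,None]
def cross(c1,u1,c2,u2):
    o1,d1=ray(c1,[u1]);o2,d2=ray(c2,[u2]);d1,d2=d1[0],d2[0]
    s=np.linalg.lstsq(np.c_[d1,-d2],o2-o1,rcond=None)[0]
    a,b=o1+s[0]*d1,o2+s[1]*d2; return (a+b)/2,np.linalg.norm(a-b)
E
python3 - <<'E'
from rig import bot,capture
from h import *
c=capture("top")
f=lambda L:[[260+(x-1.5)/4,165+(y-1.5)/4] for x,y in L]
B=onz(c,f([(45,82),(272,35),(358,438),(130,490)]),.008); print(B.round(4))
print("sides",[np.linalg.norm(B[i]-B[i-1]).round(4) for i in range(4)],"ctr",B.mean(0).round(4))
for a,b in((0,3),(1,2)): d=B[a]-B[b]; print("yaw",np.degrees(np.arctan2(d[1],d[0])))
for a,b in((0,1),(3,2)): d=B[a]-B[b]; print("yaw",np.degrees(np.arctan2(-d[0],d[1])))
L=onz(c,f([(107,215),(155,450),(272,185),(325,420)]),.078)
for a,b in((0,1),(2,3)): d=L[a]-L[b]; print("rail yaw",np.degrees(np.arctan2(d[1],d[0])))
print("tab top",onz(c,f([(238,404)]),.119), "rod",onz(c,f([(242,465)]),.063),"plugs",onz(c,f([(138,143),(208,131)]),.12))
s=capture("side")
print("tab tri",cross(c,f([(238,404)])[0],s,[260+514/3.3-400/3.3,195+115/3.3]))
r=Ro.from_rotvec(bot.get_state()["ee_rot"]).as_matrix();print(r.round(3))
E
```

```text
[[ 0.7118  0.1154  0.008 ]
 [ 0.7352  0.0075  0.008 ]
 [ 0.5437 -0.034   0.008 ]
 [ 0.5187  0.0723  0.008 ]]
sides [np.float64(0.1979), np.float64(0.1104), np.float64(0.196), np.float64(0.1092)] ctr [0.6274 0.0403 0.008 ]
yaw 12.572148460870006
yaw 12.239315603297474
yaw 12.280911388599222
yaw 13.266753743685994
rail yaw 12.256349529939513
rail yaw 12.980750241522209
tab top [[0.55327873 0.02089828 0.119     ]] rod [[0.52936255 0.01958694 0.063     ]] plugs [[0.66268776 0.06386714 0.12      ]
 [0.66800181 0.03448373 0.12      ]]
tab tri (array([0.55267729, 0.02124416, 0.11683433]), np.float64(0.0015690429521846654))
[[-0.968  0.251 -0.   ]
 [ 0.251  0.968 -0.001]
 [ 0.    -0.001 -1.   ]]
```

```bash
R=-0.029
python3 -m handwheel '[-0.029,-0.024,0,0,0,0,0.55, -0.029,-0.024,0,0,0,0,0.55, -0.029,-0.024,0,0,0,0,0.55, -0.029,-0.024,0,0,0,0,0.55, -0.029,-0.024,0,0,0,0,0.55]'
python3 -m handwheel '[-0.029,-0.024,0,0,0,0,0.55, -0.029,-0.024,0,0,0,0,0.55, -0.029,-0.024,0,0,0,0,0.55, -0.029,-0.024,0,0,0,0,0.55, -0.029,-0.024,0,0,0,0,0.55]'
python3 -m handwheel '[-0.029,-0.024,0,0,0,0,0.55, -0.029,-0.024,0,0,0,0,0.55, -0.029,-0.024,0,0,0,0,0.55, -0.029,-0.024,0,0,0,0,0.55, -0.029,-0.024,0,0,0,0,0.55]'
python3 -m handwheel '[-0.029,-0.024,0,0,0,0,0.55, -0.029,-0.024,0,0,0,0,0.55, -0.029,-0.024,0,0,0,0,0.55, 0,0,0,0,0,7,0.55, 0,0,0,0,0,7,0.55]'
python3 -m handwheel '[0,0,0,0,0,7,0.55, 0,0,0,0,0,7,0.55, 0,0,0,0,0,7,0.55, 0,0,0,0,0,7,0.55, 0,0,0,0,0,7,0.55]'
python3 -m handwheel '[0,0,0,0,0,7,0.55, 0,0,0,0,0,7,0.55, 0,0,0,0,0,0,0.55]'
cat > rel.py <<'E'
import sys
from rig import bot
from h import *
tgt=np.array(eval(sys.argv[1])); s=bot.get_state(); r=Ro.from_rotvec(s["ee_rot"]).as_matrix()
print("t",round(s["time"],2),"pos",np.round(s["tool_pos"],4),"y-axis yaw",np.degrees(np.arctan2(r[1,1],r[0,1])).round(2),"tilt",r[:,2].round(3),"tool delta",(r.T@(tgt-s["tool_pos"])).round(4))
E
python3 rel.py '[.553,.021,.18]'
```

```text
time: 0.62
tool_pos: [0.2614, 0.4267, 0.25]
ee_rot: [-0.397, -3.116, 0.0]
contact_force: [0.4, -0.2, 0.5]
opening: 0.0471
grasp_force: 0.0
time: 1.03
tool_pos: [0.3717, 0.274, 0.2503]
ee_rot: [0.397, 3.116, 0.0]
contact_force: [0.1, -0.1, -0.2]
opening: 0.0468
grasp_force: 0.0
time: 1.45
tool_pos: [0.482, 0.1213, 0.2503]
ee_rot: [0.398, 3.116, 0.0]
contact_force: [0.7, 0.2, -0.2]
opening: 0.0468
grasp_force: 0.0
time: 1.87
tool_pos: [0.5482, 0.0294, 0.2491]
ee_rot: [-0.788, -3.039, 0.001]
contact_force: [-0.9, 0.2, -0.6]
opening: 0.0469
grasp_force: 0.0
time: 2.28
tool_pos: [0.5474, 0.0315, 0.25]
ee_rot: [-1.662, -2.665, 0.0]
contact_force: [-0.7, -0.3, -0.1]
opening: 0.047
grasp_force: 0.0
time: 2.53
tool_pos: [0.5474, 0.0316, 0.25]
ee_rot: [-1.972, -2.445, 0.0]
contact_force: [-0.6, -0.0, 0.1]
opening: 0.0471
grasp_force: 0.0
t 2.53 pos [0.5474 0.0316 0.25  ] y-axis yaw 12.21 tilt [-0.  0. -1.] tool delta [-0.0115  0.0033  0.07  ]
```

```bash
python3 -m handwheel '[-0.0115,0.003,0.02,0,0,0,0.55, 0,0,0.025,0,0,0,0.55, 0,0,0.025,0,0,0,0.55, 0,0,0,0,0,0,0.55, 0,0,0,0,0,0,0.55]' >/dev/null
python3 - <<'E'
from rig import capture
from h import *
c=capture("wrist");cv2.imwrite("pics/w1.png",c["color"]);print({k:np.round(c[k],3).tolist() for k in c if k!="color"})
E
python3 rel.py '[.553,.021,.105]'
```

```text
{'fx': 341.587, 'fy': 341.587, 'cx': 323.72, 'cy': 241.728, 'k1': 0.015, 'R': [[0.976, 0.219, -0.004], [0.211, -0.934, 0.287], [0.059, -0.281, -0.958]], 't': [-0.544, -0.114, 0.284]}
t 3.0 pos [0.5528 0.021  0.1809] y-axis yaw 12.57 tilt [-0.  0. -1.] tool delta [-0.0001  0.0002  0.0759]
```

View pics/w1.png

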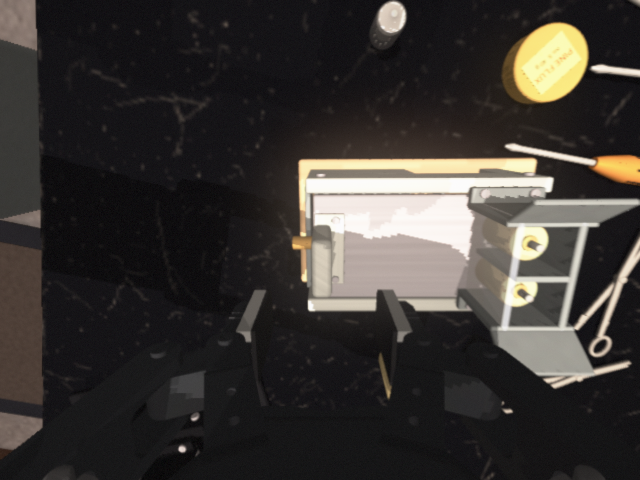

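The wrist view shows the tab upright at about columns 313–332, rows 226–296, with the rod at (302,242) and the fingers at columns 255 and 395, clear on both sides. Next I check its position along the hopper's x.

```bash
python3 - <<'E'
from rig import capture,bot
from h import *
c=capture("wrist");s=bot.get_state();r=Ro.from_rotvec(s["ee_rot"]).as_matrix()
for z in(.119,.098): print(z,((onz(c,[(314,228),(331,228),(314,294),(331,294)],z)-s["tool_pos"])@r).round(4))
o=cv2.resize(c["color"][210:315,285:425],None,fx=5,fy=5,interpolation=cv2.INTER_CUBIC);cv2.imwrite("pics/w2.png",o)
E
```

```text
0.119 [[ 0.025  -0.0051  0.0631]
 [ 0.025   0.0045  0.0632]
 [-0.0156 -0.0054  0.0632]
 [-0.0156  0.0048  0.0632]]
0.098 [[ 0.0196 -0.0057  0.0842]
 [ 0.0196  0.0049  0.0842]
 [-0.0256 -0.006   0.0842]
 [-0.0256  0.0052  0.0842]]
```

View pics/w2.png

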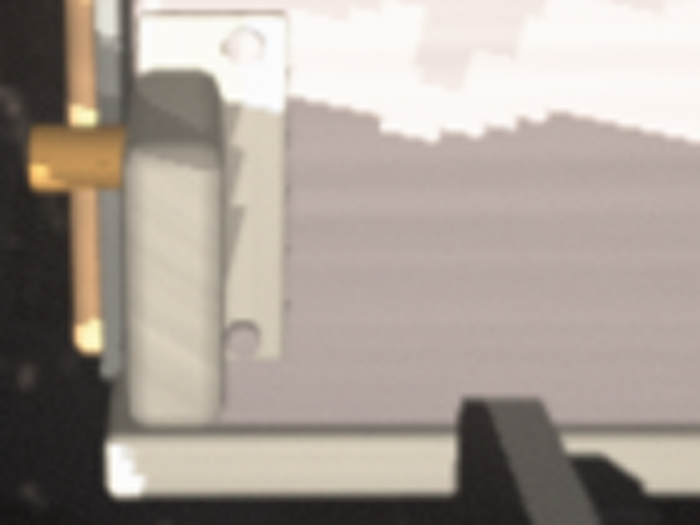

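The tab is centred within about 1 mm. The dark end face is rows 224–239 and the top face rows 239–294. I'll descend and close.

```bash
python3 -m handwheel '[0.001,0,0.02,0,0,0,0.55, 0,0,0.02,0,0,0,0.55, 0,0,0.02,0,0,0,0.55, 0,0,0.014,0,0,0,0.55, 0,0,0,0,0,0,0.55]' 40
python3 -m handwheel '[0,0,0,0,0,0,0, 0,0,0,0,0,0,0, 0,0,0,0,0,0,0, 0,0,0,0,0,0,0, 0,0,0,0,0,0,0]' 40
python3 -m handwheel '[0,0,0,0,0,0,0, 0,0,0,0,0,0,0, 0,0,0,0,0,0,0]' 40; python3 rel.py '[.553,.021,.105]'
```

```text
time: 3.47
tool_pos: [0.552, 0.0221, 0.1049]
ee_rot: [-1.965, -2.449, 0.002]
contact_force: [-0.3, 0.3, -0.4]
opening: 0.047
grasp_force: 0.0
time: 3.88
tool_pos: [0.553, 0.0218, 0.1091]
ee_rot: [1.965, 2.449, 0.001]
contact_force: [-4.4, -2.1, 5.1]
opening: 0.011
grasp_force: 39.9
time: 4.13
tool_pos: [0.553, 0.0218, 0.1092]
ee_rot: [1.965, 2.448, 0.001]
contact_force: [-4.4, -0.2, 5.0]
opening: 0.0112
grasp_force: 39.9
t 4.13 pos [0.553  0.0218 0.1092] y-axis yaw 12.49 tilt [ 0.002 -0.001 -1.   ] tool delta [-0.0008 -0.0002  0.0042]
```

```bash
python3 -m handwheel '[0,0,-0.003,0,0,0,0, 0,-0.002,0,0,0,0,0, 0,-0.002,0,0,0,0,0, 0,-0.002,0,0,0,0,0, 0,-0.002,0,0,0,0,0]'
cat >> rel.py <<'E'
print("open-pull disp",round(float((np.array([.553,.0218])-s["tool_pos"][:2])@[.976,.216])*1000,2),"mm, Fx_hopper",round(float(np.array(s["contact_force"][:2])@[.976,.216]),2))
E
python3 rel.py '[.553,.021,.105]'
python3 -m handwheel '[0,-0.002,0,0,0,0,0, 0,-0.002,0,0,0,0,0, 0,-0.002,0,0,0,0,0, 0,-0.002,0,0,0,0,0, 0,-0.002,0,0,0,0,0]'; python3 rel.py '[.553,.021,.105]'
```

```text
time: 4.55
tool_pos: [0.5464, 0.0203, 0.1092]
ee_rot: [1.965, 2.448, 0.004]
contact_force: [9.1, 0.0, -9.9]
opening: 0.0116
grasp_force: 40.6
t 4.55 pos [0.5464 0.0203 0.1092] y-axis yaw 12.48 tilt [ 0.004  0.    -1.   ] tool delta [-0.0007  0.0066  0.0043]
open-pull disp 6.8 mm, Fx_hopper 8.85
time: 4.97
tool_pos: [0.5366, 0.0181, 0.1092]
ee_rot: [1.965, 2.448, 0.004]
contact_force: [9.1, 0.2, -9.8]
opening: 0.0115
grasp_force: 40.6
t 4.97 pos [0.5366 0.0181 0.1092] y-axis yaw 12.49 tilt [ 0.004 -0.    -1.   ] tool delta [-0.0007  0.0166  0.0043]
open-pull disp 16.81 mm, Fx_hopper 8.97
```

```bash
python3 -m handwheel '[0,-0.002,0.002,0,0,0,0, 0,-0.002,0,0,0,0,0, 0,-0.002,0,0,0,0,0, 0,-0.002,0,0,0,0,0, 0,0,0,0,0,0,0]' >/dev/null; python3 rel.py '[.553,.021,.105]'
python3 -m handwheel '[0,-0.001,0,0,0,0,0, 0,-0.001,0,0,0,0,0]' >/dev/null; python3 rel.py '[.553,.021,.105]'
python3 -m handwheel '[0,-0.001,0,0,0,0,0]' >/dev/null; python3 rel.py '[.553,.021,.105]'
```

```text
t 5.38 pos [0.5293 0.0164 0.1092] y-axis yaw 12.48 tilt [ 0.006  0.    -1.   ] tool delta [-0.0006  0.0241  0.0043]
open-pull disp 24.28 mm, Fx_hopper 6.39
t 5.55 pos [0.5276 0.016  0.1092] y-axis yaw 12.49 tilt [ 0.007  0.    -1.   ] tool delta [-0.0006  0.0258  0.0043]
open-pull disp 25.99 mm, Fx_hopper 8.06
t 5.63 pos [0.5267 0.0158 0.1092] y-axis yaw 12.49 tilt [ 0.007  0.    -1.   ] tool delta [-0.0006  0.0268  0.0043]
open-pull disp 27.01 mm, Fx_hopper 8.04
```

```bash
cat > chk.py <<'E'
from rig import bot
import numpy as np,sys
s=bot.get_state();u=np.array([.976,.216]);d=float((np.array([.553,.0218])-s["tool_pos"][:2])@u)*1000;F=float(np.array(s["contact_force"][:2])@u)
print(round(s["time"],2),"disp",round(d,2),"F",round(F,2)); sys.exit(F>12.5)
E
python3 -m handwheel '[0,-0.001,0,0,0,0,0]' >/dev/null; python3 chk.py && \
python3 -m handwheel '[0,-0.001,0,0,0,0,0]' >/dev/null; python3 chk.py && \
python3 -m handwheel '[0,-0.001,0,0,0,0,0]' >/dev/null && python3 chk.py && \
python3 -m handwheel '[0,-0.001,0,0,0,0,0]' >/dev/null && python3 chk.py && \
python3 -m handwheel '[0,-0.001,0,0,0,0,0]' >/dev/null && python3 chk.py && \
python3 -m handwheel '[0,-0.001,0,0,0,0,0]' >/dev/null && python3 chk.py && \
python3 -m handwheel '[0,-0.001,0,0,0,0,0]' >/dev/null && python3 chk.py && \
python3 -m handwheel '[0,-0.001,0,0,0,0,0]' >/dev/null && python3 chk.py && \
python3 -m handwheel '[0,-0.001,0,0,0,0,0]' >/dev/null && python3 chk.py && \
python3 -m handwheel '[0,-0.001,0,0,0,0,0]' >/dev/null && python3 chk.py
```

```text
5.72 disp 28.01 F 8.23
5.8 disp 29.0 F 8.73
5.88 disp 30.02 F 7.89
5.97 disp 31.01 F 8.66
6.05 disp 32.01 F 8.3
6.13 disp 33.0 F 7.26
6.22 disp 34.01 F 8.17
6.3 disp 35.01 F 7.6
6.38 disp 36.02 F 8.19
6.47 disp 37.03 F 8.15
```

```bash

python3 -m handwheel '[0,-0.001,0,0,0,0,0]' >/dev/null && python3 chk.py && \
python3 -m handwheel '[0,-0.001,0,0,0,0,0]' >/dev/null && python3 chk.py && \
python3 -m handwheel '[0,-0.001,0,0,0,0,0]' >/dev/null && python3 chk.py && \
python3 -m handwheel '[0,-0.001,0,0,0,0,0]' >/dev/null && python3 chk.py && \
python3 -m handwheel '[0,-0.001,0,0,0,0,0]' >/dev/null && python3 chk.py && \
python3 -m handwheel '[0,-0.001,0,0,0,0,0]' >/dev/null && python3 chk.py && \
python3 -m handwheel '[0,-0.001,0,0,0,0,0]' >/dev/null && python3 chk.py && \
python3 -m handwheel '[0,-0.001,0,0,0,0,0]' >/dev/null && python3 chk.py && \
python3 -m handwheel '[0,-0.001,0,0,0,0,0]' >/dev/null && python3 chk.py && \
python3 -m handwheel '[0,-0.001,0,0,0,0,0]' >/dev/null && python3 chk.py && \
python3 -m handwheel '[0,-0.001,0,0,0,0,0]' >/dev/null && python3 chk.py && \
python3 -m handwheel '[0,-0.001,0,0,0,0,0]' >/dev/null && python3 chk.py
```

```text
6.55 disp 38.01 F 8.09
6.63 disp 39.04 F 7.35
6.72 disp 40.01 F 8.44
6.8 disp 41.0 F 7.3
6.88 disp 42.03 F 8.33
6.97 disp 43.02 F 7.82
7.05 disp 44.04 F 7.63
7.13 disp 45.02 F 8.64
7.22 disp 46.04 F 7.39
7.3 disp 47.04 F 7.85
7.38 disp 48.04 F 7.75
7.47 disp 49.01 F 8.12
```

```bash

python3 -m handwheel '[0,-0.001,0,0,0,0,0]' >/dev/null && python3 chk.py && \
python3 -m handwheel '[0,-0.001,0,0,0,0,0]' >/dev/null && python3 chk.py && \
python3 -m handwheel '[0,-0.001,0,0,0,0,0]' >/dev/null && python3 chk.py && \
python3 -m handwheel '[0,-0.001,0,0,0,0,0]' >/dev/null && python3 chk.py && \
python3 -m handwheel '[0,-0.001,0,0,0,0,0]' >/dev/null && python3 chk.py && \
python3 -m handwheel '[0,-0.001,0,0,0,0,0]' >/dev/null && python3 chk.py && \
python3 -m handwheel '[0,-0.001,0,0,0,0,0]' >/dev/null && python3 chk.py && \
python3 -m handwheel '[0,-0.001,0,0,0,0,0]' >/dev/null && python3 chk.py && \
python3 -m handwheel '[0,-0.001,0,0,0,0,0]' >/dev/null && python3 chk.py && \
python3 -m handwheel '[0,-0.001,0,0,0,0,0]' >/dev/null && python3 chk.py; python3 rel.py '[.5,.01,.1]'; python3 -c "
from rig import bot;s=bot.get_state();print(s['opening'],s['grasp_force'],s['contact_force'])"
```

```text
7.55 disp 50.04 F 8.09
7.63 disp 51.05 F 7.57
7.72 disp 52.05 F 8.61
7.8 disp 53.04 F 7.88
7.88 disp 54.05 F 7.97
7.97 disp 55.03 F 9.19
8.05 disp 56.04 F 7.77
8.13 disp 57.04 F 7.78
8.22 disp 57.67 F 13.53
t 8.22 pos [0.4967 0.009  0.1092] y-axis yaw 12.48 tilt [ 0.008 -0.    -1.   ] tool delta [0.0003 0.0033 0.0092]
open-pull disp 57.67 mm, Fx_hopper 13.53
0.011344850395563363 41.16078972816467 [13.77775293  0.37670677 -5.81443332]
```

```bash

python3 -m handwheel '[0,0,0,0,0,0,0]' >/dev/null; python3 chk.py; python3 -m handwheel '[0,-0.0005,0,0,0,0,0]' >/dev/null ; python3 chk.py
```

```text
8.3 disp 57.65 F 10.29
8.38 disp 57.66 F 14.25
```

```bash

python3 -m handwheel '[0,-0.0005,0,0,0,0,0]' >/dev/null; python3 chk.py; python3 -m handwheel '[0,0,0,0,0,0,0]' >/dev/null ; python3 chk.py
```

```text
8.47 disp 57.69 F 17.11
8.55 disp 57.68 F 15.76
```

```bash

python3 -m handwheel '[0,-0.0005,0,0,0,0,0]' >/dev/null; python3 chk.py; python3 -m handwheel '[0,0,0,0,0,0,0]' >/dev/null ; python3 chk.py
python3 -m handwheel '[0,0.001,0,0,0,0,0, 0,0.001,0,0,0,0,0, 0,0,0,0,0,0,0]' >/dev/null ; python3 chk.py
python3 -m handwheel '[0,0,0,0,0,0,0.5, 0,0,0,0,0,0,0.5, 0,0,0,0,0,0,0.5, 0,0,0,0,0,0,0.5]'; python3 chk.py
python3 -m handwheel '[0,0,-0.02,0,0,0,0.5, 0,0,-0.03,0,0,0,0.5, 0,0,-0.03,0,0,0,0.5, 0,0,-0.03,0,0,0,0.5, 0,0,0,0,0,0,0.5]'
python3 - <<'E'
from rig import capture
from h import *
c=capture("wrist")["color"];t=capture("top")["color"][165:305,250:370];s=capture("side")["color"][190:295,255:375]
o=np.zeros((600,800,3),np.uint8)
w=cv2.resize(c[100:400,200:640],None,fx=.9,fy=.9);o[:270,:396]=w
t=cv2.resize(t,None,fx=3.3,fy=3.3);o[:t.shape[0],400:400+t.shape[1]]=t
s=cv2.resize(s,None,fx=3.1,fy=3.1);o[272:272+s.shape[0],:s.shape[1]]=s
cv2.imwrite("pics/end.png",o)
E
```

```text
8.63 disp 57.72 F 19.43
8.72 disp 57.72 F 18.05
8.97 disp 57.62 F 7.4
time: 9.3
tool_pos: [0.4946, 0.0092, 0.1078]
ee_rot: [1.967, 2.449, 0.001]
contact_force: [1.0, -0.4, -0.1]
opening: 0.0429
grasp_force: 0.0
9.3 disp 59.69 F 0.87
time: 9.72
tool_pos: [0.4964, 0.009, 0.2249]
ee_rot: [1.962, 2.442, 0.01]
contact_force: [1.5, 0.6, 1.1]
opening: 0.0425
grasp_force: 0.0
```

View pics/end.png

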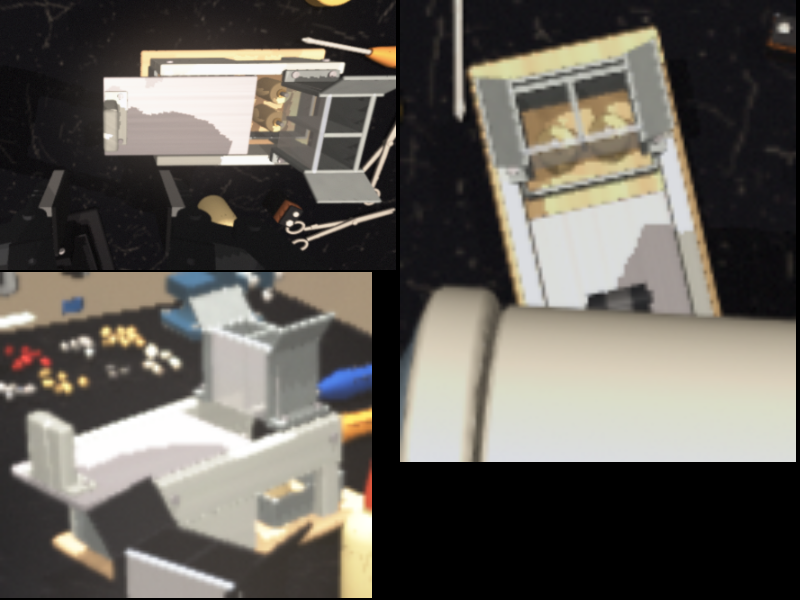

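The picture shows the gate left wide open with the tab clear of the fingers. The pockets are empty, and both plugs lie low in the tray (wrist panel about (272,95) and (272,120); top panel about (555,125) and (610,120)).

```bash
python3 -c "
from rig import bot;print(bot.hand_in())"
```

```text
the job is handed in; nothing more can be done
None
```

I pulled the gate about 57.7 mm to its stop, which held firm at about 19 N of pull with no more than 0.1 mm of creep; both plugs dropped into the tray, the gate is open and released, and the job is handed in.

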